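# Clamp a block of notepads in the stack cutter

## Robot

A 6-joint arm with a two-finger parallel gripper is mounted at the origin on the work surface. World frame = base frame: x ahead of the robot, y to its left, z up, the work surface at z = 0. Lengths are in m, angles in rad, forces in N, time in s.
With the tool pointing down it reaches from about 0.35 to 0.975 m from the base axis. Payload 4.9 kg.
Tool frame: the origin (TCP) lies on the centre line of the jaws, within the pads' length; the fingertips stand ctrl.tcp_to_tips ahead of it and the grasp point (between the pads) lies 3 mm ahead of it (ctrl.tcp_to_tips is the distance from the TCP to the fingertips, in m); z points along the fingers, y is the direction in which the jaws open and shut (so a half turn about z gives the same grasp; the last joint's range is limited). The gripper opens to 85 mm and grips with 20 to 120 N. Pads are 22 mm wide; open, the fingers measure 114 mm over their backs; the gripper's body (76 mm by 85 mm) begins 54 mm behind the grasp point. The pads swing forward as they close: fully open they stand 13 mm farther back than shut.
Start: joints at [-1.39, 0.053, 1.613, -0, 1.476, -0.119], TCP at [0.185, -0.597, 0.253] pointing down, gripper open.
Joint ranges: [-3.01, 3.01], [-1.01, 2.22], [0.06, 2.58], [-1.02, 4.17], [0.09, 2.62], [-3.14, 3.14]. Speed limits (rad/s): [2.57, 2.57, 3.14, 3.14, 3.14, 3.14].

## Interface

Orientations are given as a rotation vector (axis times angle).
In Python, from station import ctrl, vision gives the robot as it stands.
- The arm moves only by the tool jog_arm, never from a script. Its argument "deltas" is a list of rows, each a list of 7 numbers: the turn, a rotation vector about the tool's x, y, z in rad, then the shift along the tool's x, y, z in cm, then the opening, from 0 (shut) to 1 (fully open). A call has 1 to 12 rows; each row shifts and turns the commanded pose from where the row before left it, along the tool's axes as they then stand; what a row does not reach is not made up. A row lasts 1/12 s, in which the tool goes at most 41.7 mm and 7.16 degrees, less where a joint would pass 70% of its speed; a pose out of reach is approached as far as the arm can. A call with a gripper value outside its range is refused whole. The fingers move at their own pace and stop on an object; "grip_force" is the grip in N (left out, the last holds). Time passes only in rows, so rows that do not move let the fingers close. It gives the time, the measured TCP pose, the force and the opening at its end, in the units of the state.
- ctrl.get_obs(): the state, without advancing time (a new reading comes with each control period).
- vision.get_image(name): name is "scene" or "top" or "wrist"; returns (picture, depth): 420x560x3 uint8, red, green, blue; 420x560 float32, m along the optical axis (not along the pixel's ray), 0 where there is no reading.
- vision.calibration(name): a dict with "fx", "fy", "cx", "cy" (pixels), "rvec" (rotation vector, rad) and "tvec" (3), from world to camera coordinates, as OpenCV has them; the wrist camera has in their place "hand_eye" (4x4, takes a point from camera to tool coordinates, whose origin is the TCP and whose axes are the flange's). Camera axes: x right, y down, z forward; pixel columns grow to the right and rows downward; lengths in m; the calibration is good to about 2 mm. A picture is of the moment at which its call begins: read the wrist's pose just before it. calibration takes no time and is no camera call.
- ctrl.finish_job(): hands the job in, once; it reports no verdict.
The state is a dict: "t": time; "q": joint angles; "dq": joint speeds; "effort": joint torques, N m; "tool_pos": TCP position; "tool_rot": TCP orientation; "contact_force": force on the tool from outside, world axes, zero at the start; "wrist_torque": the same for the moment, N m; "opening": finger opening in m.
Only numpy, scipy, OpenCV 4.12 (cv2) and the standard library are available. Lean on these libraries where they do the work, as an engineer would, in place of code of your own. Each camera call takes 0.05 s, during which the arm holds its last target. There are 200 camera calls.

## Task

Get the block of notepads ready for trimming: push it fully home, square in the corner between the stack cutter's back gauge and its side fence, without bruising its edges. Then wind the handwheel on top clockwise until the presser grips the block firmly by feel, well past the first bite but not overtight, and let go.

Things in the scene. Friction and masses are not known exactly. Their poses are not given: they have to be found in the camera images.
- cutter: Electric desktop stack cutter, 400 x 350 x 210 mm without its wheel, bolted down. Origin: centre of its underside; +x from the operator's side to the rear, +y to its left, z up. Its table, 55 mm above the desk, reaches forward to x = -190 mm and is covered by a sheet of brown scrap board of unknown thickness, 2 to 5 mm. A bar-shaped presser (40 x 206 mm, at x = 20 mm) hangs under the crossbeam.
- beam_front (a point): Middle of the lower front edge of the cutter's white crossbeam (cutter x = -15, y = 0 mm, 125 mm above the desk). The beam is 70 mm deep in x, its top 200 mm above the desk; it stands on cheeks outside y = +-120 mm that start at x = -25 mm.
- corner (a point): Inner corner of back gauge and side fence at table height; axes as the cutter's. The back gauge, an aluminium bar just behind the crossbeam, has its face in the plane cutter x = +60 mm and is 37 mm high. The side fence's face is the plane cutter y = +110 mm.
- fence_front (a point): Front end of the side fence, an aluminium rail 36 mm high on the left of the table: cutter x = -170, y = +110 mm at table height, on its inner face. From here the fence runs straight back to corner; 155 mm of it show in front of the crossbeam.
- pads: Block of four glued notepads, 190 (x) x 140 (y) x 32 mm, about 0.7 kg, white, grey backs, lying on the brown board, its front part out in front of the crossbeam. Origin: centre of its underside; axes within 0.1 rad of the cutter's. Starts 12 to 32 mm short of the gauge, 10 to 30 mm off the fence. Slides with 3 to 10 N; 18 to 24 N at the stop seats it; a knock over 70 N from the fingers bruises it.
- pads_corner (a point): Far left lower corner of the block (block x = +95, y = +70 mm): it belongs in corner. Home, the block's front end is 115 mm in front of the crossbeam.
- wheel_axis (a point): Centre of the black three-spoke handwheel on its upright axis, 228 mm above the desk (cutter x = 20, y = 0 mm), mid height of the rim (radius 55 mm, 14 mm thick). Clockwise from above lowers the presser 8 mm a turn; the wheel keeps its height and stays where it is left. The first bite comes after 0.3 to 1.2 turns (presser starts 2 to 10 mm clear of the block).
- handle_mid (a point): Middle of the wheel's upright black handle, 22 mm thick, turning freely on its pin, 55 mm off the axis, standing 9 to 63 mm above the rim's middle (this point 36 mm). Push along the circle: about 8.5 N running free; after the first bite it rises evenly. Firm: about 14 N, some 5.5 N above running free, about 100 degrees past first bite. Under 12 N is slack, 17 N overtight: it marks the pads.
- mug: White ceramic mug, 82 mm wide and 95 mm high, standing on the desk to one side. Origin: centre of its foot. Leave alone.
- stapler: Black desk stapler, 135 x 36 x 55 mm, on the desk to the side of the cutter. Origin: centre of its underside. Leave alone.
- notecube: Cube of memo slips, 76 x 76 x 42 mm, on the desk to the side of the cutter. Origin: centre of its underside. Leave alone.
There are look-alikes about, which are no part of the job. Of the things shaped like the pads, the white one is meant.

How it is judged:
On the way, in this order (a step that is already met when the one before it is completed fails the run):
1. the block is home in the corner of back gauge and side fence, square, not yet clamped (horizontal distance between pads_corner and corner below 0.004 m and angle between the x axis of pads and the x axis of cutter, either way round below 0.03 rad and contact force between pads and cutter below 50 N), for 0.1 s.
2. the presser grips the block firmly (contact force between pads and cutter above 170 N), for 0.2 s.
At the end, for the whole second after the job is handed in: The block's far left corner is within 4 mm of the corner of back gauge and side fence, the block is square to them within 0.03 rad, the presser bears on it with 170 to 330 N (handle push about 12.5 to 16 N), and the handle is let go (horizontal distance between pads_corner and corner below 0.004 m and angle between the x axis of pads and the x axis of cutter, either way round below 0.03 rad and contact force between pads and cutter between 170 and 330 N); the robot touches nothing.
It fails at once if the clamp is overtight: the presser marks the pads (contact force between pads and cutter above 375 N).
It fails at once if the block's edges are bruised by the fingers (contact force between the fingers and pads above 80 N).
It fails at once if the mug, stapler or memo cube is pushed about (distance of any of mug, stapler, notecube from where it was at the start of the episode above 0.03 m).
It also fails if it takes over 72 s, if anything falls off the work surface, if the arm or the gripper's body presses on something with over 40 N, if the wrist force passes 120 N, or if a joint passes its speed limit or range.

## Working session

There is one attempt and no reset: what is moved stays moved. The work goes in short steps, Python scripts to look and compute and a tool call to move; the robot and the scene stay as the last step left them, time stands still between calls to the robot, and variables do not carry over. Pictures are saved under pics/ and viewed, about 8 in all and at most 12, crops included, and the job is handed in when it is done.

Besides the shell and the picture viewer there is one more tool, called after "Request:" by a JSON object that holds its "api" and its "payload". jog_arm: Moves the arm, as the interface text tells. Its arguments: {"type":"object","properties":{"deltas":{"type":"array"},"grip_force":{"type":"number"}},"required":["deltas"]}

```bash
ls; mkdir -p pics; python3 - <<'E'
from station import ctrl, vision
import cv2,numpy as np
print(ctrl.get_obs(), ctrl.tcp_to_tips)
for n in ("scene","top"):
    im,d=vision.get_image(n); cv2.imwrite(f"pics/{n}0.png",im[:,:,::-1]); np.savez(f"pics/{n}0.npz",im=im,d=d)
    print(n,vision.calibration(n))
print(vision.calibration("wrist"))
E
```

```text
pics
{'t': 0.0, 'q': array([-1.39001997e+00,  5.33600753e-02,  1.61428074e+00,  3.89898286e-05,
        1.47599860e+00, -1.19000418e-01]), 'dq': array([ 2.51017860e-04, -3.14099790e-04,  2.39203048e-04, -1.31205629e-03,
        1.05901025e-03, -9.69840280e-05]), 'effort': array([ 4.78802958e-04, -3.93679583e+01, -3.70177925e+01, -2.71463858e-05,
        7.07803789e-03, -9.23131438e-06]), 'tool_pos': array([ 0.18447319, -0.59655773,  0.2520689 ]), 'tool_rot': array([-3.10434518e+00, -4.68815563e-01,  3.83304349e-05]), 'contact_force': array([-0.48010709,  0.71232637, -0.2789907 ]), 'wrist_torque': array([ 0.10207284, -0.00019582, -0.0089402 ]), 'opening': 0.0856659726803368} 0.022
scene {'fx': 390.0214977461054, 'fy': 390.0214977461054, 'cx': 272.3603188542276, 'cy': 219.49864545007978, 'rvec': array([ 1.84700155,  1.49294134, -0.7281961 ]), 'tvec': array([-0.12937854, -0.18373017,  1.50117963])}
top {'fx': 497.571182276477, 'fy': 497.571182276477, 'cx': 272.9729845831053, 'cy': 211.40009900714153, 'rvec': array([ 2.150803  , -2.10019668,  0.16314107]), 'tvec': array([0.01090654, 0.5178349 , 1.31276271])}
{'fx': 312.2900428212184, 'fy': 312.2900428212184, 'cx': 281.3784574389217, 'cy': 211.38760300602533, 'hand_eye': array([[ 7.06311906e-04, -9.60464478e-01, -2.78401665e-01,
         7.00050531e-02],
       [ 9.99999747e-01,  7.02159157e-04,  1.14628618e-04,
        -5.79943963e-04],
       [ 8.53855624e-05, -2.78401675e-01,  9.60464731e-01,
        -1.20753637e-01],
       [ 0.00000000e+00,  0.00000000e+00,  0.00000000e+00,
         1.00000000e+00]])}
```

View pics/scene0.png

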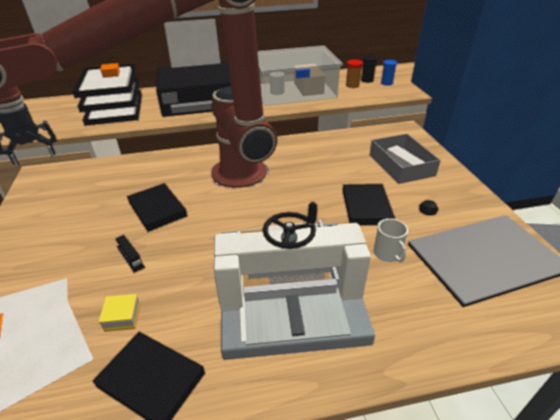

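View pics/top0.png

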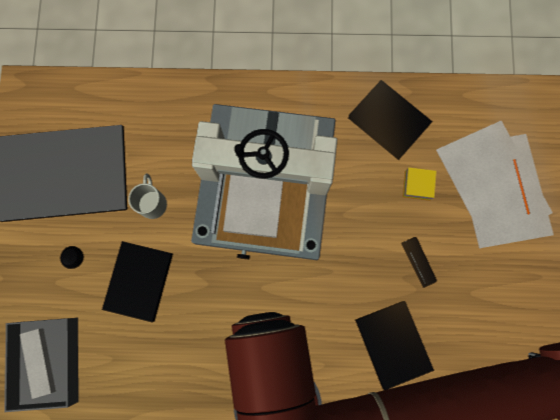

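The scene view is from behind the cutter. In the top view the cutter is at about (265,180) with its front towards the robot. The white block is on the brown board at (252,205), the wheel at (263,154), its handle near (240,150), the mug at (147,200), the memo cube at (421,183) and the stapler at (419,262).

Pad-shaped candidates: black ones at (137,281), (390,120) and (394,345); white papers at (495,185) on the desk; the white block at (252,205) on the brown board. Only the last fits the description. I'll confirm it in a crop.

```bash
cat > h.py <<'E'
import cv2,numpy as np
from station import ctrl,vision
from scipy.spatial.transform import Rotation as R
def pose(name,obs=None):
    c=vision.calibration(name)
    if name=="wrist":
        T=np.eye(4);T[:3,:3]=R.from_rotvec(obs["tool_rot"]).as_matrix();T[:3,3]=obs["tool_pos"]
        M=T@c["hand_eye"]
    else:
        M=np.eye(4);Rm=R.from_rotvec(c["rvec"]).as_matrix();M[:3,:3]=Rm.T;M[:3,3]=-Rm.T@c["tvec"]
    return c,M
def ray(c,M,uv,z):
    uv=np.atleast_2d(uv).astype(float)
    d=np.c_[(uv[:,0]-c["cx"])/c["fx"],(uv[:,1]-c["cy"])/c["fy"],np.ones(len(uv))]@M[:3,:3].T
    o=M[:3,3]; return o+d*((z-o[2])/d[:,2])[:,None]
def cloud(c,M,d):
    v,u=np.mgrid[:d.shape[0],:d.shape[1]]
    P=np.dstack([(u-c["cx"])/c["fx"]*d,(v-c["cy"])/c["fy"]*d,d])
    return P@M[:3,:3].T+M[:3,3]
def proj(c,M,P):
    p=(np.atleast_2d(P)-M[:3,3])@M[:3,:3]
    return np.c_[p[:,0]/p[:,2]*c["fx"]+c["cx"],p[:,1]/p[:,2]*c["fy"]+c["cy"]]
E
python3 - <<'E'
from h import *
z=np.load("pics/top0.npz");im,d=z["im"],z["d"]
c,M=pose("top");P=cloud(c,M,d)
cv2.imwrite("pics/crop1.png",cv2.resize(im[95:265,185:345,::-1],None,fx=3.5,fy=3.5,interpolation=cv2.INTER_CUBIC))
for uv in [(250,210),(290,225),(240,260),(270,190),(205,160),(325,170),(263,154),(240,150),(202,231),(311,245),(100,100)]:
    print(uv,P[uv[1],uv[0]].round(3))
Z=P[...,2]
# white block
m=((im.min(2)>140)&(Z>.07)&(Z<.11)).astype(np.uint8);m[:, :200]=0;m[:,335:]=0;m[:165]=0;m[270:]=0
n,l,s,_=cv2.connectedComponentsWithStats(m);k=1+np.argmax(s[1:,4]);print(s[k])
cnt=max(cv2.findContours((l==k).astype(np.uint8),0,1)[0],key=cv2.contourArea)
print(cv2.approxPolyDP(cnt,4,True)[:,0].tolist()); 
w=ray(c,M,cnt[:,0],.091); r=cv2.minAreaRect((w[:,:2]*1000).astype(np.float32));print(r,cv2.boxPoints(r).round(1).tolist())
# beam top 0.2
m=(abs(Z-.2)<.012)&(im.min(2)>110);m[:, :180]=0;m[:,345:]=0;m[100:]&=True
ys,xs=np.nonzero(m[:210]);w=P[ys,xs];r=cv2.minAreaRect((w[:,:2]*1000).astype(np.float32));print("beam",len(xs),r)
# wheel z
m=(im.max(2)<60)&(abs(Z-.235)<.012);ys,xs=np.nonzero(m);w=ray(c,M,np.c_[xs,ys],.235);print("wheel",len(xs),(w.min(0)+w.max(0))/2,np.ptp(w,0))
m=(im.max(2)<70)&(Z>.27)&(Z<.31);ys,xs=np.nonzero(m);m2=(xs>200)&(xs<330)&(ys<200);w=P[ys[m2],xs[m2]];print("handle",m2.sum(),w.mean(0) if m2.any() else 0, np.ptp(w,0) if m2.any() else 0)
E
```

```text
(250, 210) [0.512 0.083 0.092]
(290, 225) [ 0.479 -0.024  0.056]
(240, 260) [ 0.386  0.112 -0.001]
(270, 190) [0.566 0.032 0.095]
(205, 160) [0.614 0.19  0.203]
(325, 170) [ 0.596 -0.104  0.202]
(263, 154) [0.622 0.047 0.239]
(240, 150) [0.616 0.097 0.288]
(202, 231) [0.457 0.212 0.059]
(311, 245) [ 0.426 -0.08   0.062]
(100, 100) [0.845 0.541 0.002]
[ 224  176   58   60 2812]
[[231, 176], [224, 229], [275, 235], [281, 182]]
((525.054931640625, 75.72029113769531), (136.24179077148438, 147.9066925048828), 84.58565521240234) [[445.0, 14.899999618530273], [592.2999877929688, 0.8999999761581421], [605.0999755859375, 136.60000610351562], [457.8999938964844, 150.5]]
beam 3835 ((640.1622924804688, 47.1253662109375), (346.8155212402344, 119.2135009765625), 84.04949188232422)
wheel 958 [0.45942797 0.03955572 0.235     ] [0.45241913 0.12891711 0.        ]
handle 75 [0.61861753 0.10070892 0.28662792] [0.02073529 0.01726052 0.02386668]
```

View pics/crop1.png

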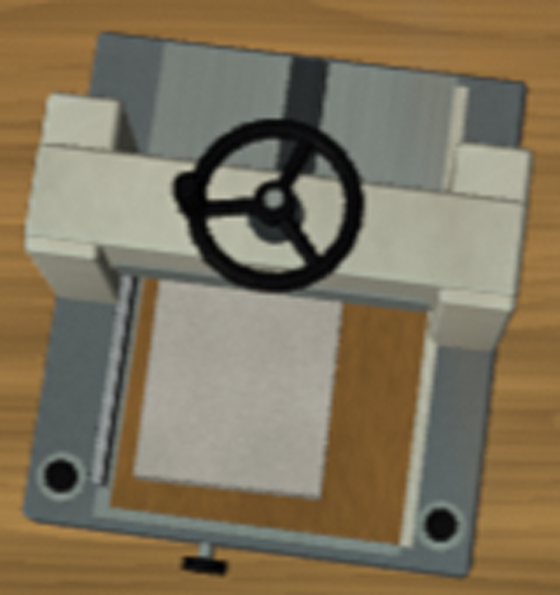

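Confirmed by the crop: the white block lies on the brown board with its front corners at crop (133,475) and (322,497), and the fence is the grey rail to its left. I'll move over the front of the table and turn so the wrist camera is on the operator's side.

Request:
{"api": "jog_arm", "payload": {"deltas": [[0, 0, 0, 1.85, -2.36, -0.62, 0], [0, 0, 0, 1.85, -2.36, -0.62, 0], [0, 0, 0, 1.85, -2.36, -0.62, 0], [0, 0, 0, 1.85, -2.36, -0.62, 0], [0, 0, 0, 1.85, -2.36, -0.62, 0], [0, 0, 0, 1.85, -2.36, -0.62, 0], [0, 0, 0, 1.85, -2.36, -0.62, 0], [0, 0, 0, 1.85, -2.36, -0.62, 0], [0, 0, 0, 1.85, -2.36, -0.62, 0], [0, 0, 0, 1.85, -2.36, -0.62, 0], [0, 0, 0, 1.85, -2.36, -0.62, 0], [0, 0, 0, 1.85, -2.36, -0.62, 0]]}}

```text
t: 1.1
tool_pos: [0.3131, -0.2594, 0.3275]
tool_rot: [-3.106, -0.468, 0.0]
contact_force: [0.3, 0.5, 0.2]
opening: -0.0
```

Request:
{"api": "jog_arm", "payload": {"deltas": [[0, 0, 0, 1.85, -2.36, -0.62, 0], [0, 0, 0, 1.85, -2.36, -0.62, 0], [0, 0, 0, 1.85, -2.36, -0.62, 0], [0, 0, 0, 1.85, -2.36, -0.62, 0], [0, 0, 0, 1.85, -2.36, -0.62, 0], [0, 0, 0, 1.85, -2.36, -0.62, 0], [0, 0, 0, 1.85, -2.36, -0.62, 0], [0, 0, 0, 1.85, -2.36, -0.62, 0], [0, 0, 0, 1.85, -2.36, -0.62, 0], [0, 0, 0, 1.85, -2.36, -0.62, 0], [0, 0, 0, 1.85, -2.36, -0.62, 0], [0, 0, 0, 1.85, -2.36, -0.62, 0]]}}

```text
t: 2.1
tool_pos: [0.4416, 0.0768, 0.402]
tool_rot: [-3.106, -0.47, 0.001]
contact_force: [0.9, -0.1, -0.6]
opening: 0.0001
```

Request:
{"api": "jog_arm", "payload": {"deltas": [[0, 0, -0.12, 0, 0, 0, 0], [0, 0, -0.12, 0, 0, 0, 0], [0, 0, -0.12, 0, 0, 0, 0], [0, 0, -0.12, 0, 0, 0, 0], [0, 0, -0.12, 0, 0, 0, 0], [0, 0, -0.12, 0, 0, 0, 0], [0, 0, -0.12, 0, 0, 0, 0], [0, 0, -0.12, 0, 0, 0, 0], [0, 0, -0.12, 0, 0, 0, 0], [0, 0, -0.12, 0, 0, 0, 0], [0, 0, -0.12, 0, 0, 0, 0], [0, 0, -0.12, 0, 0, 0, 0]]}}

```text
t: 3.1
tool_pos: [0.4413, 0.0752, 0.4015]
tool_rot: [-2.018, -2.406, 0.001]
contact_force: [-0.3, 0.2, -0.4]
opening: 0.0001
```

Request:
{"api": "jog_arm", "payload": {"deltas": [[0, 0, -0.12, 0, 0, 0, 0], [0, 0, -0.12, 0, 0, 0, 0], [0, 0, -0.12, 0, 0, 0, 0], [0, 0, -0.12, 0, 0, 0, 0], [0, 0, -0.12, 0, 0, 0, 0], [0, 0, -0.12, 0, 0, 0, 0], [0, 0, -0.12, 0, 0, 0, 0], [0, 0, -0.12, 0, 0, 0, 0], [0, 0, -0.12, 0, 0, 0, 0], [0, 0, -0.12, 0, 0, 0, 0], [0, 0, -0.105, 0, 0, 0, 0], [0, 0, 0, 0, 0, 0, 0]]}}

```text
t: 4.1
tool_pos: [0.4413, 0.0752, 0.4015]
tool_rot: [-0.149, -3.137, 0.0]
contact_force: [-0.5, -1.0, 0.0]
opening: 0.0002
```

```bash
python3 - <<'E'
from h import *
o=ctrl.get_obs();print(o["t"],o["q"].round(3),o["tool_pos"].round(4),R.from_rotvec(o["tool_rot"]).as_matrix().round(3).tolist(),o["opening"],o["contact_force"])
im,d=vision.get_image("wrist");cv2.imwrite("pics/w1.png",im[:,:,::-1]);np.savez("pics/w1.npz",im=im,d=d,p=o["tool_pos"],r=o["tool_rot"])
E
```

```text
4.1 [ 0.002 -0.422  1.785  0.     1.779 -1.473] [0.4413 0.0752 0.4015] [[-0.995, 0.095, -0.001], [0.095, 0.995, 0.0], [0.001, -0.0, -1.0]] 0.00016969475055085394 [-0.5084587  -1.02012278  0.02776936]
```

View pics/w1.png

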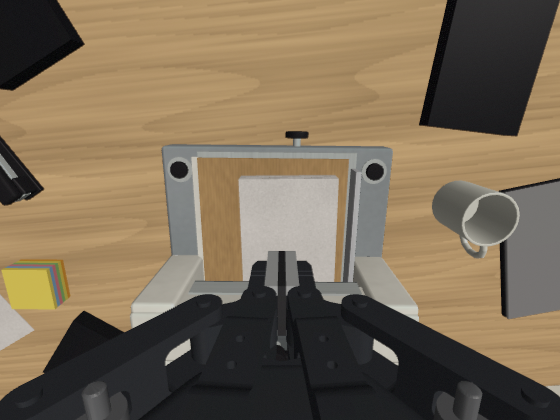

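The wrist view shows the cutter with its operator side up. The block's front edge runs from (240,177) to (337,177), and the fence is at about column 352. Next I'll fit the lines.

```bash
python3 - <<'E'
from h import *
z=np.load("pics/w1.npz");im,d=z["im"],z["d"];o=dict(tool_pos=z["p"],tool_rot=z["r"])
c,M=pose("wrist",o);P=cloud(c,M,d);Z=P[...,2]
for v in (190,220,245):
    print(v,[(u,*P[v,u].round(3),*im[v,u]) for u in list(range(186,212,4))+list(range(232,248,4))+list(range(326,372,3))])
# block mask
b=((im.min(2)>150)&(abs(Z-.09)<.012)).astype(np.uint8);b[:,:215]=0;b[:,346:]=0
n,l,s,_=cv2.connectedComponentsWithStats(b);k=1+np.argmax(s[1:,4]);print(s[k]);b=l==k
zt=np.median(Z[b]);print("block top z",zt)
def fit(uv,zz):
    w=ray(c,M,np.array(uv),zz)[:,:2]; vx,vy,x,y=cv2.fitLine(w.astype(np.float32),cv2.DIST_HUBER,0,.001,.001).ravel();return x,y,np.degrees(np.arctan2(vy,vx)),len(w)
print("L side",fit([(np.nonzero(b[v])[0].max()+.5,v) for v in range(185,245)],zt))
print("R side",fit([(np.nonzero(b[v])[0].min()-.5,v) for v in range(185,245)],zt))
print("front",fit([(u,np.nonzero(b[:,u])[0].min()-.5) for u in range(246,332)],zt))
br=(im[...,0].astype(int)-im[...,2]>50)&(abs(Z-.058)<.01)
zb=np.median(Z[br]);print("board",zb)
print("board R",fit([(np.nonzero(br[v,190:240])[0].min()+189.5,v) for v in range(170,245)],zb))
print("board L",fit([(340+np.nonzero(br[v,340:360])[0].max()+.5,v) for v in range(165,235)if br[v,340:360].any()],zb))
print("board front",fit([(u,150+np.nonzero(br[150:180,u])[0].min()-.5) for u in range(205,340)],zb))
# top cam
z=np.load("pics/top0.npz");im,d=z["im"],z["d"];c,M=pose("top");P=cloud(c,M,d);Z=P[...,2]
m=(im.max(2)<70)&(abs(Z-.235)<.02);m[:,:225]=0;m[:,300:]=0;m[:120]=0;m[185:]=0
ys,xs=np.nonzero(m);h=cv2.convexHull(np.c_[xs,ys].astype(np.int32))[:,0];w=ray(c,M,h,.232)
w=w[np.hypot(*(w[:,:2]-[.1,0]).T)>0]
cc,r=cv2.minEnclosingCircle((w[:,:2]*1000).astype(np.float32));print("wheel",cc,r)
b=((im.min(2)>140)&(Z>.18)&(Z<.215)).astype(np.uint8)
print("beam front top edge",fit([(u,190-np.nonzero(b[190:140:-1,u])[0].min()+.5) for u in list(range(225,240))+list(range(285,305))],.2))
m=(im.max(2)<70)&(Z>.255);m[:,:225]=0;m[:,300:]=0;m[:120]=0;m[185:]=0;ys,xs=np.nonzero(m);print("handle px",len(xs),xs.mean(),ys.mean(),np.ptp(xs),np.ptp(ys),Z[m].max(),np.median(Z[m]),ray(c,M,[(xs.mean(),ys.mean())],.285))
E
```

```text
190 [(186, np.float64(0.457), np.float64(-0.074), np.float64(0.051), np.uint8(131), np.uint8(134), np.uint8(134)), (190, np.float64(0.459), np.float64(-0.068), np.float64(0.048), np.uint8(129), np.uint8(133), np.uint8(132)), (194, np.float64(0.458), np.float64(-0.06), np.float64(0.057), np.uint8(193), np.uint8(189), np.uint8(178)), (198, np.float64(0.458), np.float64(-0.054), np.float64(0.055), np.uint8(189), np.uint8(182), np.uint8(171)), (202, np.float64(0.458), np.float64(-0.047), np.float64(0.06), np.uint8(152), np.uint8(121), np.uint8(80)), (206, np.float64(0.459), np.float64(-0.041), np.float64(0.059), np.uint8(160), np.uint8(128), np.uint8(86)), (210, np.float64(0.459), np.float64(-0.035), np.float64(0.059), np.uint8(155), np.uint8(124), np.uint8(82)), (232, np.float64(0.462), np.float64(-0.002), np.float64(0.059), np.uint8(146), np.uint8(115), np.uint8(77)), (236, np.float64(0.463), np.float64(0.004), np.float64(0.059), np.uint8(145), np.uint8(114), np.uint8(76)), (240, np.float64(0.457), np.float64(0.015), np.float64(0.09), np.uint8(185), np.uint8(180), np.uint8(173)), (244,
[... 7875 characters left out ...]
float32(0.010298274), np.float32(-4.9776435), 60)
front (np.float32(0.44593832), np.float32(0.07236966), np.float32(84.935715), 86)
board 0.05892563635073239
board R (np.float32(0.48501408), np.float32(-0.054595184), np.float32(-5.771563), 75)
board L (np.float32(0.48684), np.float32(0.16951123), np.float32(-5.834893), 70)
board front (np.float32(0.422254), np.float32(0.0795104), np.float32(83.99776), 135)
wheel (626.1240844726562, 48.05844497680664) 61.59855651855469
beam front top edge (np.float32(0.59212506), np.float32(0.048930664), np.float32(83.94584), 35)
handle px 94 240.27659574468086 150.1595744680851 52 45 1.3813094324389366 0.28790967050421123 [[0.61658308 0.09709094 0.285     ]]
```

Results:
- **Cutter:** yaw is about -5.9° and the origin is near cutter-axis (0.599, 0.114).
- **Block:** about 33 mm short of the gauge, 23 mm off the fence, 1° askew, with the board at z = 0.059.
- **Wheel:** computed (0.627, 0.050), measured (0.626, 0.048), so they agree.

I'll lower the shut fingers at the block's right side.

Request:
{"api": "jog_arm", "payload": {"deltas": [[0, 0, 0.008, -2.3, -2.35, 0, 0], [0, 0, 0, -2.3, -2.35, 0, 0], [0, 0, 0, -2.3, -2.35, 0, 0], [0, 0, 0, -2.4, -2.35, 0, 0], [0, 0, 0, 0, 0, 3.9, 0], [0, 0, 0, 0, 0, 3.9, 0], [0, 0, 0, 0, 0, 3.9, 0], [0, 0, 0, 0, 0, 3.9, 0], [0, 0, 0, 0, 0, 3.9, 0], [0, 0, 0, 0, 0, 3.9, 0], [0, 0, 0, 0, 0, 3.0, 0], [0, 0, 0, 0, 0, 2.0, 0]]}}

```text
t: 5.15
tool_pos: [0.5218, -0.0274, 0.1135]
tool_rot: [-0.169, -3.131, -0.001]
contact_force: [0.4, -0.6, -0.8]
opening: 0.0002
```

Request:
{"api": "jog_arm", "payload": {"deltas": [[0, 0, 0, 0, 0, 1.4, 0], [0, 0, 0, 0, 0, 0.9, 0], [0, 0, 0, 0, 0, 0, 0], [0, 0, 0, 0, 0, 0, 0]]}}

```text
t: 5.48
tool_pos: [0.5245, -0.0279, 0.0952]
tool_rot: [-0.166, -3.137, -0.0]
contact_force: [0.3, 0.3, 0.6]
opening: 0.0001
```

Request:
{"api": "jog_arm", "payload": {"deltas": [[0, 0, 0, 0, 0.7, 0.5, 0], [0, 0, 0, 0, 0.5, 0, 0], [0, 0, 0, 0, 0.3, 0, 0], [0, 0, 0, 0, 0.3, 0, 0], [0, 0, 0, 0, 0.2, 0, 0], [0, 0, 0, 0, 0.2, 0, 0], [0, 0, 0, 0, 0.2, 0, 0], [0, 0, 0, 0, 0, 0, 0]]}}

```text
t: 6.15
tool_pos: [0.5272, -0.0042, 0.0906]
tool_rot: [0.164, 3.136, -0.001]
contact_force: [-0.6, -3.1, 3.0]
opening: -0.0
```

```bash
cat > st.py <<'E'
from h import *
def st():
    th=np.radians(-5.9);A=np.array([[np.cos(th),np.sin(th)],[-np.sin(th),np.cos(th)]])
    o=ctrl.get_obs();print("t",o["t"],"cutter xy mm",((A@o["tool_pos"][:2]-[.599,.1138])*1000).round(1),"z",o["tool_pos"][2].round(4),"F cutter",(A@o["contact_force"][:2]).round(1),o["contact_force"][2].round(1))
st()
E
python3 st.py
```

```text
t 6.15 cutter xy mm [-74.1 -63.8] z 0.0906 F cutter [-0.2 -3.2] 3.0
```

Request:
{"api": "jog_arm", "payload": {"deltas": [[0, 0, 0, 0, 0.2, 0, 0], [0, 0, 0, 0, 0.2, 0, 0], [0, 0, 0, 0, 0.2, 0, 0], [0, 0, 0, 0, 0.2, 0, 0], [0, 0, 0, 0, 0.2, 0, 0], [0, 0, 0, 0, 0.2, 0, 0], [0, 0, 0, 0, 0.2, 0, 0], [0, 0, 0, 0, 0.2, 0, 0]]}}

```text
t: 6.82
tool_pos: [0.529, 0.0117, 0.0906]
tool_rot: [0.165, 3.136, -0.001]
contact_force: [-0.5, -5.3, 3.1]
opening: -0.0004
```

Request:
{"api": "jog_arm", "payload": {"deltas": [[0, 0, 0, 0, 0.1, 0, 0], [0, 0, 0, 0, 0.1, 0, 0], [0, 0, 0, 0, 0.1, 0, 0], [0, 0, 0, 0, 0.1, 0, 0]]}}

```text
t: 7.15
tool_pos: [0.5296, 0.0148, 0.0907]
tool_rot: [0.164, 3.136, -0.005]
contact_force: [0.2, -11.3, 2.7]
opening: 0.0
```

```bash
python3 st.py
```

```text
t 7.15 cutter xy mm [-73.7 -44.7] z 0.0907 F cutter [  1.4 -11.2] 2.7
```

Request:
{"api": "jog_arm", "payload": {"deltas": [[0, 0, 0, 0, 0.05, 0, 0], [0, 0, 0, 0, 0, 0, 0]]}}

```text
t: 7.32
tool_pos: [0.5297, 0.0148, 0.0907]
tool_rot: [0.164, 3.136, -0.006]
contact_force: [-0.1, -10.2, 3.1]
opening: -0.0005
```

Request:
{"api": "jog_arm", "payload": {"deltas": [[0, 0, 0, 0, 0.05, 0, 0], [0, 0, 0, 0, 0, 0, 0]]}}

```text
t: 7.48
tool_pos: [0.5297, 0.0148, 0.0907]
tool_rot: [0.164, 3.136, -0.007]
contact_force: [-1.6, -12.6, 3.8]
opening: 0.0
```

Request:
{"api": "jog_arm", "payload": {"deltas": [[0, 0, 0, 0, 0.05, 0, 0], [0, 0, 0, 0, 0, 0, 0]]}}

```text
t: 7.65
tool_pos: [0.5297, 0.0149, 0.0907]
tool_rot: [0.164, 3.136, -0.009]
contact_force: [-1.5, -13.7, 3.3]
opening: -0.0002
```

Request:
{"api": "jog_arm", "payload": {"deltas": [[0, 0, 0, 0, 0.1, 0, 0], [0, 0, 0, 0, 0.1, 0, 0], [0, 0, 0, 0, 0.05, 0, 0], [0, 0, 0, 0, 0, 0, 0]]}}

```text
t: 7.98
tool_pos: [0.5298, 0.0151, 0.0908]
tool_rot: [0.164, 3.136, -0.017]
contact_force: [-2.2, -22.3, 4.1]
opening: 0.0
```

```bash
python3 st.py
```

```text
t 7.9833 cutter xy mm [-73.6 -44.4] z 0.0908 F cutter [  0.1 -22.4] 4.1
```

Request:
{"api": "jog_arm", "payload": {"deltas": [[0, 0, 0, 0, -1.0, 0, 0], [0, 0, 0, 0, -1.5, -1.5, 0], [0, 0, 0, 2.0, 0, -1.5, 0], [0, 0, 0, 3.1, 0, 0, 0], [0, 0, 0, 3.1, 0, 0, 0], [0, 0, 0, 3.1, 2.5, 0, 0], [0, 0, 0, 0.3, 3.0, 0, 0], [0, 0, 0, 0, 3.0, 0, 0], [0, 0, 0, 0, 2.4, 0, 0], [0, 0, 0, 0, 0, 1.5, 0], [0, 0, 0, 0, 0, 1.5, 0], [0, 0, 0, 0, 0, 0, 0]]}}

```text
t: 8.98
tool_pos: [0.4198, 0.1166, 0.0866]
tool_rot: [-0.162, -3.13, -0.002]
contact_force: [-1.1, -0.2, -0.2]
opening: -0.0
```

```bash
python3 st.py
```

```text
t 8.9833 cutter xy mm [-193.4   45.4] z 0.0866 F cutter [-1.1 -0.3] -0.2
```

Request:
{"api": "jog_arm", "payload": {"deltas": [[0, 0, 0, -0.6, -0.5, 0, 0], [0, 0, 0, -0.5, 0, 0, 0], [0, 0, 0, -0.3, 0, 0, 0], [0, 0, 0, -0.3, 0, 0, 0], [0, 0, 0, -0.2, 0, 0, 0], [0, 0, 0, -0.2, 0, 0, 0], [0, 0, 0, -0.2, 0, 0, 0], [0, 0, 0, -0.2, 0, 0, 0], [0, 0, 0, -0.2, 0, 0, 0], [0, 0, 0, -0.2, 0, 0, 0]]}}

```text
t: 9.82
tool_pos: [0.4503, 0.1075, 0.0901]
tool_rot: [-0.165, -3.134, 0.0]
contact_force: [-5.7, 0.3, 3.6]
opening: -0.0003
```

Request:
{"api": "jog_arm", "payload": {"deltas": [[0, 0, 0, -0.2, 0, 0, 0], [0, 0, 0, -0.2, 0, 0, 0], [0, 0, 0, -0.2, 0, 0, 0], [0, 0, 0, -0.2, 0, 0, 0], [0, 0, 0, -0.2, 0, 0, 0]]}}

```text
t: 10.23
tool_pos: [0.4602, 0.1065, 0.0901]
tool_rot: [-0.164, -3.134, 0.0]
contact_force: [-5.3, -0.2, 3.5]
opening: -0.0002
```

```bash
python3 st.py
```

```text
t 10.2333 cutter xy mm [-152.1   39.4] z 0.0901 F cutter [-5.3 -0.8] 3.5
```

Request:
{"api": "jog_arm", "payload": {"deltas": [[0, 0, 0, -0.2, 0, 0, 0], [0, 0, 0, -0.2, 0, 0, 0], [0, 0, 0, -0.2, 0, 0, 0], [0, 0, 0, -0.1, 0, 0, 0], [0, 0, 0, -0.1, 0, 0, 0]]}}

```text
t: 10.65
tool_pos: [0.4683, 0.1057, 0.0901]
tool_rot: [-0.164, -3.135, 0.0]
contact_force: [-4.9, 1.2, 4.2]
opening: 0.0001
```

Request:
{"api": "jog_arm", "payload": {"deltas": [[0, 0, 0, -0.1, 0, 0, 0], [0, 0, 0, -0.1, 0, 0, 0], [0, 0, 0, 0, 0, 0, 0]]}}

```text
t: 10.9
tool_pos: [0.4692, 0.1056, 0.0899]
tool_rot: [-0.164, -3.132, 0.0]
contact_force: [-9.7, 0.8, 6.4]
opening: -0.0002
```

Request:
{"api": "jog_arm", "payload": {"deltas": [[0, 0, 0, -0.1, 0, 0, 0], [0, 0, 0, -0.1, 0, 0, 0], [0, 0, 0, 0, 0, 0, 0]]}}

```text
t: 11.15
tool_pos: [0.4693, 0.1056, 0.0895]
tool_rot: [-0.164, -3.126, -0.0]
contact_force: [-15.9, 1.7, 11.8]
opening: -0.0001
```

```bash
python3 st.py
```

```text
t 11.15 cutter xy mm [-143.    39.5] z 0.0895 F cutter [-16.   0.] 11.8
```

Request:
{"api": "jog_arm", "payload": {"deltas": [[0, 0, 0, -0.1, 0, -0.1, 0], [0, 0, 0, -0.1, 0, 0, 0], [0, 0, 0, 0, 0, 0, 0]]}}

```text
t: 11.4
tool_pos: [0.4694, 0.1056, 0.0895]
tool_rot: [-0.163, -3.121, 0.0]
contact_force: [-20.5, 1.7, 13.2]
opening: 0.0003
```

```bash
python3 st.py
```

```text
t 11.4 cutter xy mm [-143.    39.5] z 0.0895 F cutter [-20.6  -0.4] 13.2
```

Request:
{"api": "jog_arm", "payload": {"deltas": [[0, 0, 0, 1.5, 0, 0, 0], [0, 0, 0, 2, 0, -3.5, 0], [0, 0, 0, 0, 0, -3.9, 0], [0, 0, 0, 0, 0, -3.9, 0], [0, 0, 0, 0, 0, -3.9, 0], [0, 0, 0, 0, 0, -3.9, 0], [0, 0, 0, 0, 0, -3.9, 0], [0, 0, 0, -1, -1, -3.9, 0.9], [0, 0, 0, -1, -1, -3.5, 0.9], [0, 0, 0, 0, 0, 0, 0.9], [0, 0, 0, 0, 0, 0, 0.9], [0, 0, 0, 0, 0, 0, 0.9]]}}

```text
t: 12.4
tool_pos: [0.4581, 0.0866, 0.3945]
tool_rot: [-0.165, -3.137, -0.0]
contact_force: [0.4, 0.1, -0.5]
opening: 0.0606
```

```bash
cat > look.py <<'E'
import sys
from h import *
o=ctrl.get_obs();im,d=vision.get_image("wrist");n=sys.argv[1];cv2.imwrite(f"pics/{n}.png",im[:,:,::-1])
np.savez(f"pics/{n}.npz",im=im,d=d,p=o["tool_pos"],r=o["tool_rot"])
c,M=pose("wrist",o);P=cloud(c,M,d);Z=P[...,2]
th=np.radians(-5.9);A=np.array([[np.cos(th),np.sin(th)],[-np.sin(th),np.cos(th)]])
Q=(P[...,:2]@A.T-[.599,.1138])*1000
b=((im.min(2)>150)&(abs(Z-.091)<.008)&(abs(Q[...,0]+80)<110)&(Q[...,1]<105+.0)&(Q[...,1]>-80)).astype(np.uint8)
n_,l,s,_=cv2.connectedComponentsWithStats(b);k=1+np.argmax(s[1:,4]);b=l==k;print("blk",s[k])
def fit(uv,z):
    w=(ray(c,M,np.array(uv),z)[:,:2]@A.T-[.599,.1138])*1000;vx,vy,x,y=cv2.fitLine(w.astype(np.float32),cv2.DIST_HUBER,0,.5,.01).ravel();return np.array([x,y,np.degrees(np.arctan(vy/vx))]).round(2)
u0,v0,w_,h_=s[k][:4]
vv=range(v0+8,v0+min(h_,90)-15)
print("R",fit([(np.nonzero(b[v])[0].min()-.5,v) for v in vv],.091));print("front",fit([(u,np.nonzero(b[:,u])[0].min()-.5) for u in range(u0+8,u0+w_-12)],.091))
f=(abs(Z-.091)<.006)&(Q[...,1]>106)&(Q[...,1]<119)&(Q[...,0]<-30)&(Q[...,0]>-165)
print("fence inner edge",fit([(np.nonzero(f[v])[0].min()-.5,v) for v in vv if f[v].sum()>2],.091))
h=(im.max(2)<75)&(Z>.275)&(Z<.305)&(abs(P[...,0]-.627)<.1)&(abs(P[...,1]-.05)<.1)
if h.sum():print("handle top",h.sum(),Q[h].mean(0),Q[h].min(0),Q[h].max(0),np.median(Z[h]))
E
python3 look.py w2; python3 st.py
```

```text
blk [ 246  188   97   86 7923]
R [-77.33 -30.39   0.09]
front [-133.81   21.01  -89.83]
fence inner edge [-82.32 105.94   0.14]
t 12.45 cutter xy mm [-152.7   19.5] z 0.3935 F cutter [0.1 0.3] 0.1
```

View pics/w2.png

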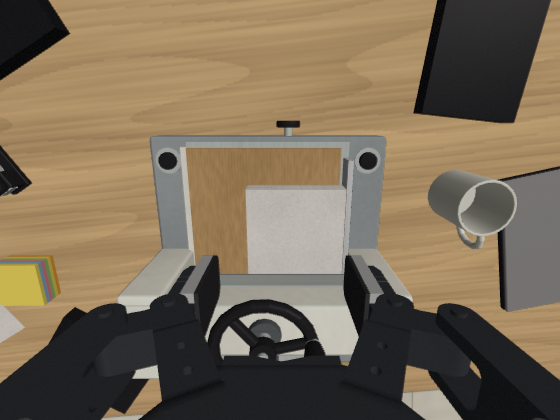

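The block is flush with the fence and square (0.1–0.2°). Its front edge reads x = -133.8 against -130 when home, so I'll check that against the fence's front end, which should be 40 mm ahead of it, and the wheel.

```bash
python3 - <<'E'
from h import *
z=np.load("pics/w2.npz");im,d=z["im"],z["d"];o=dict(tool_pos=z["p"],tool_rot=z["r"]);c,M=pose("wrist",o);P=cloud(c,M,d)
th=np.radians(-5.9);A=np.array([[np.cos(th),np.sin(th)],[-np.sin(th),np.cos(th)]])
w2c=lambda w:(w[...,:2]@A.T-[.599,.1138])*1000
Q=w2c(P);Z=P[...,2]
for u in (344,347,350,352): 
    print(u,[(v,*Q[v,u].round(0),int(Z[v,u]*1000),*im[v,u]) for v in range(152,168,2)])
for u in (345,348): print(u,[(v,*Q[v,u].round(0),int(Z[v,u]*1000)) for v in range(240,292,4)])
for v in range(270,300,2): print(v,Q[v,270].round(0),Z[v,270].round(3),im[v,270])
# table front edge
for v in range(130,152,2): print(v,Q[v,260].round(0),Z[v,260].round(3),im[v,260])
for uv in ((264,348),(265,330),(313,352)): print(uv,P[uv[1],uv[0]].round(3),Q[uv[1],uv[0]].round(1))
E
cd pics; python3 -c "
import cv2;i=cv2.imread('w2.png');cv2.imwrite('w2c.png',cv2.resize(i[125:385,190:400],None,fx=2.3,fy=2.3,interpolation=2))"
```

```text
344 [(152, np.float64(-181.0), np.float64(111.0), 56, np.uint8(155), np.uint8(158), np.uint8(153)), (154, np.float64(-178.0), np.float64(111.0), 54, np.uint8(154), np.uint8(157), np.uint8(152)), (156, np.float64(-175.0), np.float64(111.0), 54, np.uint8(154), np.uint8(157), np.uint8(152)), (158, np.float64(-173.0), np.float64(110.0), 63, np.uint8(89), np.uint8(88), np.uint8(87)), (160, np.float64(-170.0), np.float64(109.0), 65, np.uint8(71), np.uint8(72), np.uint8(70)), (162, np.float64(-167.0), np.float64(110.0), 65, np.uint8(71), np.uint8(71), np.uint8(70)), (164, np.float64(-165.0), np.float64(109.0), 67, np.uint8(72), np.uint8(72), np.uint8(71)), (166, np.float64(-162.0), np.float64(110.0), 66, np.uint8(72), np.uint8(71), np.uint8(70))]
347 [(152, np.float64(-181.0), np.float64(115.0), 55, np.uint8(156), np.uint8(160), np.uint8(155)), (154, np.float64(-178.0), np.float64(115.0), 56, np.uint8(156), np.uint8(159), np.uint8(155)), (156, np.float64(-175.0), np.float64(116.0), 55, np.uint8(155), np.uint8(157), np.uint8(153)), (158, np.float64(-173.0), np.float64(114.0), 65, np.uint8(13
[... 3606 characters left out ...]
62 [161 157 147]
292 [-19.   5.] 0.168 [162 158 148]
294 [-18.   6.] 0.173 [163 159 149]
296 [-18.   6.] 0.177 [162 158 148]
298 [-18.   6.] 0.181 [158 154 145]
130 [-210.  -14.] 0.0 [160 131  94]
132 [-207.  -14.] 0.0 [172 143 102]
134 [-204.  -14.] -0.001 [170 141 102]
136 [-203.  -12.] 0.045 [107 111 110]
138 [-200.  -11.] 0.047 [126 131 131]
140 [-197.  -11.] 0.049 [125 128 128]
142 [-195.  -11.] 0.055 [151 155 150]
144 [-192.  -11.] 0.055 [151 155 151]
146 [-189.  -11.] 0.055 [151 155 151]
148 [-187.  -11.] 0.059 [139 110  72]
150 [-184.  -11.] 0.058 [145 115  76]
(264, 348) [0.612 0.052 0.24 ] [4.8 1.3]
(265, 330) [0.613 0.052 0.21 ] [5.7 0.8]
(313, 352) [0.608 0.103 0.258] [-4.9 50.7]
```

View pics/w2c.png

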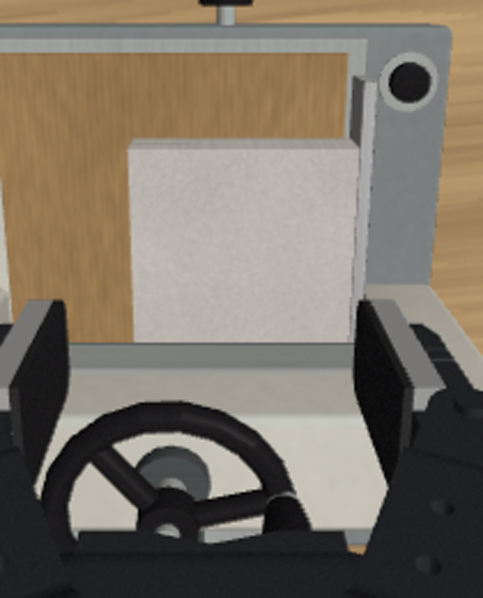

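The fence end reads -173.5 (true -170), the table front about -193.5 (-190) and the beam face about -18.5 (-15). My x origin is therefore about 3.5 mm off. The corrected block front is -130.3, which is home, and it took the 20 N push without moving. Next I'll look at the wheel from above.

Request:
{"api": "jog_arm", "payload": {"deltas": [[0, 0, 0, -2.5, 0.2, -2.5, 0.7], [0, 0, 0, -3, 0.3, -2.5, 0.7], [0, 0, 0, -3, 0.3, 0, 0.7], [0, 0, 0, -3, 0.2, 0, 0.7], [0, 0, 0, -2.0, 0, 0, 0.7], [0, 0, 0, 0, 0, 0, 0.7], [0, 0, 0, 0, 0, 0, 0.7]]}}

```text
t: 13.03
tool_pos: [0.5933, 0.0827, 0.4418]
tool_rot: [-0.164, -3.132, 0.0]
contact_force: [-0.6, -0.2, 0.4]
opening: 0.0595
```

```bash
sed -i 's/\.599/.5955/g' st.py look.py; python3 st.py; python3 - <<'E'
from h import *
o=ctrl.get_obs();im,d=vision.get_image("wrist");cv2.imwrite("pics/w3.png",im[:,:,::-1]);np.savez("pics/w3.npz",im=im,d=d,p=o["tool_pos"],r=o["tool_rot"])
E
```

```text
t 13.0333 cutter xy mm [-13.9  29.4] z 0.4418 F cutter [-0.6 -0.2] 0.4
```

View pics/w3.png

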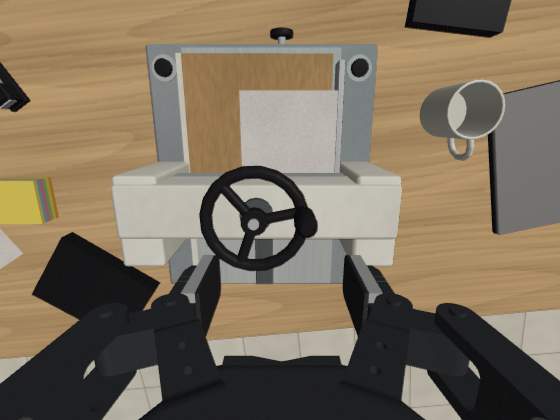

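The wheel is clear in this view: rim centre about (254,218), handle top about (308,222). Now measuring both.

```bash
python3 - <<'E'
from h import *
z=np.load("pics/w3.npz");im,d=z["im"],z["d"];o=dict(tool_pos=z["p"],tool_rot=z["r"]);c,M=pose("wrist",o);P=cloud(c,M,d);Z=P[...,2]
th=np.radians(-5.9);A=np.array([[np.cos(th),np.sin(th)],[-np.sin(th),np.cos(th)]])
C=lambda w:(w[...,:2]@A.T-[.5955,.1138])*1000
roi=np.zeros(Z.shape,bool);roi[150:290,185:335]=1
m=roi&(im.max(2)<70)&(Z>.215)&(Z<.245)
ys,xs=np.nonzero(m);w=C(P[m]);
# outer rim pts away from handle
pts=[]
for a in np.radians(np.arange(40,330,5)):
    for r in np.arange(70,30,-.5):
        u,v=254+r*np.cos(a),218+r*np.sin(a)
        if im[int(round(v)),int(round(u))].max()<60: pts.append((u,v));break
w=C(ray(c,M,np.array(pts),.230))
S=np.c_[2*w,np.ones(len(w))];s=np.linalg.lstsq(S,(w**2).sum(1),rcond=None)[0];r=np.sqrt(s[2]+s[:2]@s[:2]);print("rim",s[:2],r,np.abs(np.hypot(*(w-s[:2]).T)-r).max())
h=roi&(Z>.25)&(Z<.305)&(im.max(2)<90);print("h",h.sum(),C(P[h]).mean(0),C(P[h]).min(0),C(P[h]).max(0),Z[h].max())
t=roi&(Z>.284)&(Z<.305);print("top",t.sum(),C(P[t]).mean(0),C(P[t]).min(0),C(P[t]).max(0),np.median(Z[t]),P[t].mean(0))
ys,xs=np.nonzero(t);print(xs.min(),xs.max(),ys.min(),ys.max())
E
python3 st.py
```

```text
rim [22.72575056 -3.05626992] 62.10305852447438 18.41813937499367
h 572 [ 5.63824034 51.84500776] [-1.58135801 41.957334  ] [19.02384464 63.02093547] 0.2928988298518853
top 368 [ 8.22803154 52.75554978] [-0.46009008 43.29844061] [19.16794203 63.18479273] 0.2892394236083758 [0.61765064 0.10361454 0.28879308]
296 317 217 237
t 13.0833 cutter xy mm [-14.4  29.5] z 0.4429 F cutter [ 0.1 -0.3] 0.6
```

Handle top centre at cutter (9.4, 53.2), which is 54 mm from the axis at (20, 0) and agrees with the 55 mm given. I'll descend around it and grip lightly.

Request:
{"api": "jog_arm", "payload": {"deltas": [[0, 0, 0, -1.2, 1.2, 0, 0.7], [0, 0, 0, -1.15, 1.2, 1.0, 0.7], [0, 0, 0, 0, 0, 3.0, 0.7], [0, 0, 0, 0, 0, 3.5, 0.7], [0, 0, 0, 0, 0, 3.5, 0.7], [0, 0, 0, 0, 0, 3, 0.7], [0, 0, 0, 0, 0, 2, 0.7], [0, 0, 0, 0, 0, 1.0, 0.7], [0, 0, 0, 0, 0, 0.6, 0.7], [0, 0, 0, 0, 0, 0, 0.7], [0, 0, 0, 0, 0, 0, 0.7]]}}

```text
t: 14.0
tool_pos: [0.6195, 0.104, 0.2709]
tool_rot: [0.164, 3.135, 0.0]
contact_force: [0.3, 0.5, 0.8]
opening: 0.0596
```

```bash
python3 st.py
```

```text
t 14.0 cutter xy mm [10.  53.4] z 0.2709 F cutter [0.2 0.5] 0.8
```

Request:
{"api": "jog_arm", "payload": {"deltas": [[0, 0, 0, 0, 0, 0, 0.2], [0, 0, 0, 0, 0, 0, 0.2], [0, 0, 0, 0, 0, 0, 0.2], [0, 0, 0, 0, 0, 0, 0.2], [0, 0, 0, 0, 0, 0, 0.2], [0, 0, 0, 0, 0, 0, 0.2], [0, 0, 0, 0, 0, 0, 0.2], [0, 0, 0, 0, 0, 0, 0.2]], "grip_force": 40}}

```text
t: 14.67
tool_pos: [0.6197, 0.1034, 0.2708]
tool_rot: [0.165, 3.135, -0.001]
contact_force: [-1.5, -3.2, 5.3]
opening: 0.0214
```

```bash
python3 st.py
```

```text
t 14.6667 cutter xy mm [10.3 52.8] z 0.2708 F cutter [-1.1 -3.3] 5.3
```

Gripped, with an opening of 21.4 mm. I'll generate the clockwise circle steps (R = 55 mm, 5° per row, fixed orientation).

```bash
python3 - <<'E'
import numpy as np
def p(f):f=np.radians(f);return np.array([-np.cos(f),np.sin(f)])*5.5
for k in range(0,9):
    f0=101-60*k
    q=np.array([p(f0-5*i) for i in range(13)]).round(2);d=np.diff(q,axis=0).round(2)
    print(f0,[[0,0,0,float(x),float(y),0,.2] for x,y in d])
E
```

```text
101 [[0, 0, 0, -0.48, 0.07, 0, 0.2], [0, 0, 0, -0.47, 0.03, 0, 0.2], [0, 0, 0, -0.48, -0.01, 0, 0.2], [0, 0, 0, -0.48, -0.06, 0, 0.2], [0, 0, 0, -0.47, -0.09, 0, 0.2], [0, 0, 0, -0.46, -0.14, 0, 0.2], [0, 0, 0, -0.45, -0.18, 0, 0.2], [0, 0, 0, -0.43, -0.21, 0, 0.2], [0, 0, 0, -0.41, -0.25, 0, 0.2], [0, 0, 0, -0.38, -0.29, 0, 0.2], [0, 0, 0, -0.36, -0.31, 0, 0.2], [0, 0, 0, -0.33, -0.35, 0, 0.2]]
41 [[0, 0, 0, -0.3, -0.38, 0, 0.2], [0, 0, 0, -0.26, -0.4, 0, 0.2], [0, 0, 0, -0.23, -0.42, 0, 0.2], [0, 0, 0, -0.19, -0.44, 0, 0.2], [0, 0, 0, -0.16, -0.45, 0, 0.2], [0, 0, 0, -0.11, -0.47, 0, 0.2], [0, 0, 0, -0.07, -0.48, 0, 0.2], [0, 0, 0, -0.03, -0.47, 0, 0.2], [0, 0, 0, 0.01, -0.48, 0, 0.2], [0, 0, 0, 0.06, -0.48, 0, 0.2], [0, 0, 0, 0.09, -0.47, 0, 0.2], [0, 0, 0, 0.14, -0.46, 0, 0.2]]
-19 [[0, 0, 0, 0.18, -0.45, 0, 0.2], [0, 0, 0, 0.21, -0.43, 0, 0.2], [0, 0, 0, 0.25, -0.41, 0, 0.2], [0, 0, 0, 0.29, -0.38, 0, 0.2], [0, 0, 0, 0.31, -0.36, 0, 0.2], [0, 0, 0, 0.35, -0.33, 0, 0.2], [0, 0, 0, 0.38, -0.3, 0, 0.2], [0, 0, 0, 0.4, -0.26, 0, 0.2], [0, 0, 0, 0.42, -0.23, 0, 0.2], [0, 0, 0, 0.44, 
[... 1710 characters left out ...]
23, -0.42, 0, 0.2], [0, 0, 0, -0.19, -0.44, 0, 0.2], [0, 0, 0, -0.16, -0.45, 0, 0.2], [0, 0, 0, -0.11, -0.47, 0, 0.2], [0, 0, 0, -0.07, -0.48, 0, 0.2], [0, 0, 0, -0.03, -0.47, 0, 0.2], [0, 0, 0, 0.01, -0.48, 0, 0.2], [0, 0, 0, 0.06, -0.48, 0, 0.2], [0, 0, 0, 0.09, -0.47, 0, 0.2], [0, 0, 0, 0.14, -0.46, 0, 0.2]]
-379 [[0, 0, 0, 0.18, -0.45, 0, 0.2], [0, 0, 0, 0.21, -0.43, 0, 0.2], [0, 0, 0, 0.25, -0.41, 0, 0.2], [0, 0, 0, 0.29, -0.38, 0, 0.2], [0, 0, 0, 0.31, -0.36, 0, 0.2], [0, 0, 0, 0.35, -0.33, 0, 0.2], [0, 0, 0, 0.38, -0.3, 0, 0.2], [0, 0, 0, 0.4, -0.26, 0, 0.2], [0, 0, 0, 0.42, -0.23, 0, 0.2], [0, 0, 0, 0.44, -0.19, 0, 0.2], [0, 0, 0, 0.45, -0.16, 0, 0.2], [0, 0, 0, 0.47, -0.11, 0, 0.2]]
```

Request:
{"api": "jog_arm", "payload": {"deltas": [[0, 0, 0, -0.48, 0.07, 0, 0.2], [0, 0, 0, -0.47, 0.03, 0, 0.2], [0, 0, 0, -0.48, -0.01, 0, 0.2], [0, 0, 0, -0.48, -0.06, 0, 0.2], [0, 0, 0, -0.47, -0.09, 0, 0.2], [0, 0, 0, -0.46, -0.14, 0, 0.2]]}}

```text
t: 15.17
tool_pos: [0.646, 0.0993, 0.2708]
tool_rot: [-0.164, -3.134, -0.001]
contact_force: [-9.6, 0.4, 9.0]
opening: 0.021
```

```bash
cat > wh.py <<'E'
from h import *
th=np.radians(-5.9);A=np.array([[np.cos(th),np.sin(th)],[-np.sin(th),np.cos(th)]])
o=ctrl.get_obs();q=(A@o["tool_pos"][:2]-[.5955,.1138])*1000-[20,0];f=A@o["contact_force"][:2];r=np.hypot(*q);e=q/r;t=np.array([e[1],-e[0]])
print("t",o["t"].__round__(2),"r",r.round(1),"phi",np.degrees(np.arctan2(q[1],q[0])).round(1),"push",(-f@t).round(2),"radial on tool",(f@e).round(2),"z",o["tool_pos"][2].round(4),"Fz",o["contact_force"][2].round(1),"open",round(o["opening"],4))
E
python3 wh.py
```

```text
t 15.17 r 54.1 phi 71.8 push 8.91 radial on tool -3.54 z 0.2708 Fz 9.0 open 0.021
```

Request:
{"api": "jog_arm", "payload": {"deltas": [[0, 0, 0, -0.45, -0.18, 0, 0.2], [0, 0, 0, -0.43, -0.21, 0, 0.2], [0, 0, 0, -0.41, -0.25, 0, 0.2], [0, 0, 0, -0.38, -0.29, 0, 0.2], [0, 0, 0, -0.36, -0.31, 0, 0.2], [0, 0, 0, -0.33, -0.35, 0, 0.2]]}}

```text
t: 15.67
tool_pos: [0.668, 0.0826, 0.2708]
tool_rot: [-0.162, -3.135, -0.006]
contact_force: [-8.5, 4.8, 7.2]
opening: 0.0208
```

```bash
python3 wh.py
```

```text
t 15.67 r 54.8 phi 42.4 push 8.92 radial on tool -3.96 z 0.2708 Fz 7.2 open 0.0208
```

Request:
{"api": "jog_arm", "payload": {"deltas": [[0, 0, 0, -0.3, -0.38, 0, 0.2], [0, 0, 0, -0.26, -0.4, 0, 0.2], [0, 0, 0, -0.23, -0.42, 0, 0.2], [0, 0, 0, -0.19, -0.44, 0, 0.2], [0, 0, 0, -0.16, -0.45, 0, 0.2], [0, 0, 0, -0.11, -0.47, 0, 0.2]]}}

```text
t: 16.17
tool_pos: [0.679, 0.0571, 0.2708]
tool_rot: [0.161, 3.136, 0.01]
contact_force: [-1.6, 8.4, 5.9]
opening: 0.0211
```

```bash
python3 wh.py
```

```text
t 16.17 r 55.5 phi 13.3 push 8.53 radial on tool -0.46 z 0.2708 Fz 5.9 open 0.0211
```

Request:
{"api": "jog_arm", "payload": {"deltas": [[0, 0, 0, -0.07, -0.48, 0, 0.2], [0, 0, 0, -0.03, -0.47, 0, 0.2], [0, 0, 0, 0.01, -0.48, 0, 0.2], [0, 0, 0, 0.06, -0.48, 0, 0.2], [0, 0, 0, 0.09, -0.47, 0, 0.2], [0, 0, 0, 0.14, -0.46, 0, 0.2]]}}

```text
t: 16.67
tool_pos: [0.6758, 0.0286, 0.2709]
tool_rot: [0.161, 3.131, 0.009]
contact_force: [5.0, 8.4, 3.3]
opening: 0.0213
```

```bash
python3 wh.py
```

```text
t 16.67 r 56.1 phi -16.5 push 9.72 radial on tool 1.45 z 0.2709 Fz 3.3 open 0.0213
```

Request:
{"api": "jog_arm", "payload": {"deltas": [[0, 0, 0, 0.18, -0.45, 0, 0.2], [0, 0, 0, 0.21, -0.43, 0, 0.2], [0, 0, 0, 0.25, -0.41, 0, 0.2], [0, 0, 0, 0.29, -0.38, 0, 0.2], [0, 0, 0, 0.31, -0.36, 0, 0.2], [0, 0, 0, 0.35, -0.33, 0, 0.2]]}}

```text
t: 17.17
tool_pos: [0.6583, 0.0052, 0.2709]
tool_rot: [0.163, 3.128, 0.005]
contact_force: [8.3, 3.1, 1.9]
opening: 0.0211
```

```bash
python3 wh.py
```

```text
t 17.17 r 56.4 phi -46.6 push 8.52 radial on tool 2.61 z 0.2709 Fz 1.9 open 0.0211
```

Request:
{"api": "jog_arm", "payload": {"deltas": [[0, 0, 0, 0.38, -0.3, 0, 0.2], [0, 0, 0, 0.4, -0.26, 0, 0.2], [0, 0, 0, 0.42, -0.23, 0, 0.2], [0, 0, 0, 0.44, -0.19, 0, 0.2], [0, 0, 0, 0.45, -0.16, 0, 0.2], [0, 0, 0, 0.47, -0.11, 0, 0.2]]}}

```text
t: 17.67
tool_pos: [0.6316, -0.0059, 0.2709]
tool_rot: [0.164, 3.127, 0.0]
contact_force: [10.1, -1.3, 1.6]
opening: 0.0212
```

```bash
python3 wh.py
```

```text
t 17.67 r 56.4 phi -76.3 push 9.82 radial on tool 2.67 z 0.2709 Fz 1.6 open 0.0212
```

Request:
{"api": "jog_arm", "payload": {"deltas": [[0, 0, 0, 0.48, -0.07, 0, 0.2], [0, 0, 0, 0.47, -0.03, 0, 0.2], [0, 0, 0, 0.48, 0.01, 0, 0.2], [0, 0, 0, 0.48, 0.06, 0, 0.2], [0, 0, 0, 0.47, 0.09, 0, 0.2], [0, 0, 0, 0.46, 0.14, 0, 0.2]]}}

```text
t: 18.17
tool_pos: [0.6036, -0.0022, 0.2709]
tool_rot: [0.166, 3.127, -0.004]
contact_force: [9.5, -6.0, 1.2]
opening: 0.0208
```

```bash
python3 wh.py
```

```text
t 18.17 r 55.9 phi -105.5 push 11.03 radial on tool 2.13 z 0.2709 Fz 1.2 open 0.0208
```

Request:
{"api": "jog_arm", "payload": {"deltas": [[0, 0, 0, 0.45, 0.18, 0, 0.2], [0, 0, 0, 0.43, 0.21, 0, 0.2], [0, 0, 0, 0.41, 0.25, 0, 0.2], [0, 0, 0, 0.38, 0.29, 0, 0.2], [0, 0, 0, 0.36, 0.31, 0, 0.2], [0, 0, 0, 0.33, 0.35, 0, 0.2]]}}

```text
t: 18.67
tool_pos: [0.5813, 0.0148, 0.2709]
tool_rot: [0.167, 3.129, -0.009]
contact_force: [5.8, -10.1, 1.8]
opening: 0.0209
```

```bash
python3 wh.py
```

```text
t 18.67 r 55.3 phi -134.6 push 11.5 radial on tool 1.9 z 0.2709 Fz 1.8 open 0.0209
```

Request:
{"api": "jog_arm", "payload": {"deltas": [[0, 0, 0, 0.3, 0.38, 0, 0.2], [0, 0, 0, 0.26, 0.4, 0, 0.2], [0, 0, 0, 0.23, 0.42, 0, 0.2], [0, 0, 0, 0.19, 0.44, 0, 0.2], [0, 0, 0, 0.16, 0.45, 0, 0.2], [0, 0, 0, 0.11, 0.47, 0, 0.2]]}}

```text
t: 19.17
tool_pos: [0.5703, 0.0406, 0.2708]
tool_rot: [0.168, 3.133, -0.013]
contact_force: [0.4, -15.0, 4.9]
opening: 0.0207
```

```bash
python3 wh.py
```

```text
t 19.17 r 54.5 phi -164.2 push 14.88 radial on tool 2.15 z 0.2708 Fz 4.9 open 0.0207
```

Free running averaged about 8.9 N up to -47°. After that the push rises, and a fit puts the first bite near -67°. The wheel is now about 97° past it, with a push of 14.3–14.9 N. I'll take a few 1° steps to average out noise.

Request:
{"api": "jog_arm", "payload": {"deltas": [[0, 0, 0, 0.02, 0.1, 0, 0.2]]}}

```text
t: 19.25
tool_pos: [0.5701, 0.042, 0.2708]
tool_rot: [0.167, 3.133, -0.013]
contact_force: [0.1, -14.6, 4.8]
opening: 0.0209
```

```bash
python3 wh.py
```

```text
t 19.25 r 54.5 phi -165.8 push 14.5 radial on tool 2.02 z 0.2708 Fz 4.8 open 0.0209
```

Request:
{"api": "jog_arm", "payload": {"deltas": [[0, 0, 0, 0.02, 0.1, 0, 0.2]]}}

```text
t: 19.33
tool_pos: [0.57, 0.0427, 0.2709]
tool_rot: [0.168, 3.133, -0.013]
contact_force: [-0.1, -14.0, 6.0]
opening: 0.021
```

```bash
python3 wh.py
```

```text
t 19.33 r 54.4 phi -166.5 push 13.86 radial on tool 1.99 z 0.2709 Fz 6.0 open 0.021
```

Request:
{"api": "jog_arm", "payload": {"deltas": [[0, 0, 0, 0, 0, 0, 0.2]]}}

```text
t: 19.42
tool_pos: [0.57, 0.0428, 0.2708]
tool_rot: [0.168, 3.133, -0.012]
contact_force: [-0.7, -12.3, 5.4]
opening: 0.021
```

```bash
python3 wh.py
```

```text
t 19.42 r 54.4 phi -166.6 push 12.15 radial on tool 2.28 z 0.2708 Fz 5.4 open 0.021
```

The running push averages about 14.3 N, which is on target. I'll unload, let go and lift clear.

Request:
{"api": "jog_arm", "payload": {"deltas": [[0, 0, 0, -0.05, -0.3, 0, 0.2], [0, 0, 0, 0, 0, 0, 0.2]]}}

```text
t: 19.58
tool_pos: [0.57, 0.0424, 0.2708]
tool_rot: [0.166, 3.134, -0.001]
contact_force: [-0.2, -3.1, 6.0]
opening: 0.0214
```

```bash
python3 wh.py
```

```text
t 19.58 r 54.5 phi -166.2 push 3.04 radial on tool 0.67 z 0.2708 Fz 6.0 open 0.0214
```

Request:
{"api": "jog_arm", "payload": {"deltas": [[0, 0, 0, 0, 0, 0, 0.7], [0, 0, 0, 0, 0, 0, 0.7], [0, 0, 0, 0, 0, 0, 0.7], [0, 0, 0, 0, 0, 0, 0.7], [0, 0, 0, 0, 0, 0, 0.7], [0, 0, 0, 0, 0, 0, 0.7]]}}

```text
t: 20.08
tool_pos: [0.569, 0.0435, 0.2688]
tool_rot: [-0.164, -3.137, -0.0]
contact_force: [-0.6, -0.2, -0.4]
opening: 0.0599
```

```bash
python3 wh.py
```

```text
t 20.08 r 55.3 phi -167.4 push 0.09 radial on tool 0.57 z 0.2688 Fz -0.4 open 0.0599
```

Request:
{"api": "jog_arm", "payload": {"deltas": [[0, 0, 0, 0, 0, -2, 0.7], [0, 0, 0, 0, 0, -3.5, 0.7], [0, 0, 0, 0, 0, -3.5, 0.7], [0, 0, 0, 0, 0, -3.5, 0.7], [0, 0, 0, 2, 0, -2.5, 0.7], [0, 0, 0, 3, 0, 0, 0.7], [0, 0, 0, 3, 0, 0, 0.7], [0, 0, 0, 0, 0, 0, 0.7], [0, 0, 0, 0, 0, 0, 0.7], [0, 0, 0, 0, 0, 0, 0.7]]}}

```text
t: 20.92
tool_pos: [0.4898, 0.0517, 0.419]
tool_rot: [0.164, 3.137, 0.0]
contact_force: [-0.7, -0.3, -0.6]
opening: 0.0599
```

```bash
python3 look.py w4; python3 st.py
```

```text
blk [ 269  162   94   82 7443]
R [-76.15 -30.78  -0.72]
front [-129.39   36.36   89.94]
fence inner edge [-74.94 106.04   0.26]
handle top 485 [-37.44570526 -12.3848236 ] [-44.74299422 -22.44787531] [-24.31713567  -1.74921877] 0.2873798239543838
t 20.9667 cutter xy mm [-113.3  -12.1] z 0.4187 F cutter [ 0.3 -0.5] -0.7
```

View pics/w4.png

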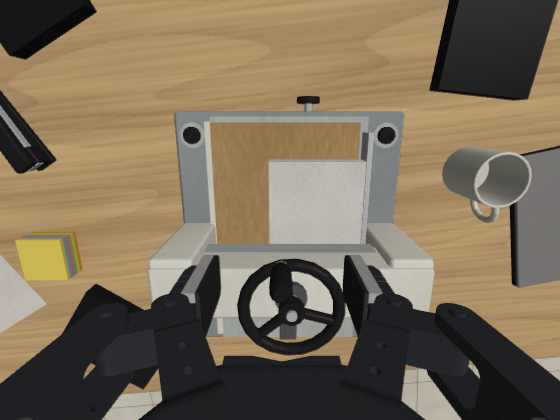

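The block is still home: front edge at -129.4, right face at -30.8, square within about 0.7°. The handle rests free at about -167° and the gripper is clear, so I'm handing in.

```bash
python3 -c "
from station import ctrl
print(ctrl.finish_job(), ctrl.get_obs()['t'])"
```

```text
the job is handed in; nothing more can be done
the job is handed in; nothing more can be done
```

I pushed the block home in the corner, clamped it to a firm grip by feel and let go. I handed the job in at about 21 s of the 72 s; no verdict was reported.

**Seating:** I pushed the block against the side fence with about 22 N, then along it to the back gauge with about 21 N. At both stops it no longer moved, and no reading during the pushes came near the bruising limit.

**Clamping:** The handle ran free at about 8.9 N. The first bite came after about 170° of turning, and I stopped about 100° past it. The last running readings were 14.9, 14.5 and 13.9 N, against a target of about 14 N. The reading fell to 12 N once the wheel stopped.

**Last checks after letting go:**
- **Position:** the block's front edge was within about 0.6 mm of home and its right face within about 0.8 mm.
- **Squareness:** the front edge read 0.06° off and the side edge 0.7° off (limit 1.7°). I put the difference down to measurement noise on the short visible side edge.
- **Clear of contact:** the force reading was within noise of zero and the gripper was about 15 cm above the handle. I never went near the mug, stapler or memo cube.

**Disagreement found on the way:** my first estimate of the cutter's position was 3.5 mm off front to back. I corrected it using the fence end, table edge and beam face before gripping the wheel.

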